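# Weigh a matched pair of spacer plates

## Task

Weigh the two aluminium spacer plates together: first put the grey pan on the bench scale so that it sits fully down over its two pegs, then lay the thick plate (one bore) flat on the pan, centred and lengthwise, and the thin plate (two bores) flat on top of it with all edges flush, as one square pile. Set things down gently rather than dropping them, let go of everything, and leave the other things on the bench alone.

Things in the scene. Friction and masses are not known exactly. Their poses are not given: they have to be found in the camera images.
- scale: Bench scale, fixed to the bench: grey plastic housing 210 (x) x 120 (y) x 40 mm high with a small display on its -x end face. A dark steel carrier bar 170 x 40 mm runs along its x axis on top and rises to 54 mm above the bench. Two upright steel locating pegs (12 mm diameter, rounded-off tips, 9 mm tall) stand on the bar, at x = +70 and -70 mm. Origin: centre of the underside; z up.
- scale_seat (a point): Point at the centre of the top face of the scale's carrier bar, midway between the two pegs, 54 mm above the bench; axes as the scale's. The underside of the seated pan lies here.
- pan: The scale's removable weighing pan: flat grey-painted rectangular plate 190 (x) x 64 (y) x 12 mm thick, with an upstanding lip 6 mm thick across each short end, reaching 24 mm above the underside; the long sides have no lip. Two 16 mm through holes at x = +70 and -70 mm, y = 0 fit the scale's pegs (either way round). 0.35 kg. Origin: centre of the underside; x along the length, z up.
- thick_plate: Thick spacer plate: bare aluminium, 120 (x) x 58 (y) x 16 mm thick, flat, with ONE 36 mm round bore through its centre. About 0.25 kg. Origin: centre of the underside; x along the length, z up.
- thin_plate: Thin spacer plate: bare aluminium, same outline 120 (x) x 58 (y) mm but 10 mm thick, flat, with TWO 36 mm round bores, at x = +29 and -29 mm. About 0.15 kg. Origin: centre of the underside; x along the length, z up.
- spanner: Bystander, not part of the job: steel open-ended spanner, 200 mm long, lying flat. Leave it alone.
- grease_jar: Bystander, not part of the job: jar, 70 mm across, 80 mm tall, black cap. Leave it alone.
- oil_can: Bystander, not part of the job: can, 64 mm across, 110 mm tall. Leave it alone.
- bearing: Bystander, not part of the job: steel ring, 64 mm across, 20 mm tall. Leave it alone.
- pulley: Bystander, not part of the job: dark steel grooved pulley, 100 mm across, 36 mm tall. Leave it alone.
- screwdriver: Bystander, not part of the job: screwdriver, 200 mm long, lying flat. Leave it alone.
Mind the look-alikes: they are no part of the job. Leave any purple look-alike of the thick_plate alone.

How it is judged (in metres and radians):
On the way, in this order (a step that is already met when the one before it is completed fails the run):
1. the pan is seated fully over the scale's two pegs and released (horizontal distance between pan and scale_seat below 0.005 m and z of pan in the frame of scale_seat between -0.003 and 0.003 m and angle between the x axis of pan and the x axis of scale_seat, either way round below 0.06 rad and angle between pan's own z axis and vertical below 0.05 rad and contact force between pan and the fingers below 0.1 N and linear speed of pan below 0.02 m/s), for 0.2 s.
2. the thick plate lies flat, centred and lengthwise on the seated pan and is released (horizontal distance between pan and scale_seat below 0.005 m and z of pan in the frame of scale_seat between -0.003 and 0.003 m and angle between the x axis of pan and the x axis of scale_seat, either way round below 0.06 rad and angle between pan's own z axis and vertical below 0.05 rad and x of thick_plate in the frame of pan between -0.012 and 0.012 m and y of thick_plate in the frame of pan between -0.008 and 0.008 m and z of thick_plate in the frame of pan between 0.009 and 0.015 m and angle between the x axis of thick_plate and the x axis of pan, either way round below 0.09 rad and contact force between thick_plate and the fingers below 0.1 N and linear speed of thick_plate below 0.02 m/s), for 0.2 s.
At the end, for the whole second after the job is handed in: Pan seated within 5 mm and 0.06 rad of the seat, height within 3 mm, level; thick plate on it within 12 mm lengthwise, 8 mm across, 0.09 rad of centred; thin plate on the thick one within 5 mm each way and 0.07 rad; each at its resting height within 3 mm, released and at rest (all of step 2 and x of thin_plate in the frame of thick_plate between -0.005 and 0.005 m and y of thin_plate in the frame of thick_plate between -0.005 and 0.005 m and z of thin_plate in the frame of thick_plate between 0.013 and 0.019 m and angle between the x axis of thin_plate and the x axis of thick_plate, either way round below 0.07 rad and contact force between each of pan, thin_plate and the fingers below 0.1 N and linear speed of each of pan, thin_plate below 0.02 m/s); the robot touches nothing.
It fails at once if a bystander is pushed more than 30 mm or knocked over (distance of any of spanner, grease_jar, oil_can, bearing, pulley, screwdriver from where it was at the start of the episode above 0.03 m or angle between any of grease_jar, oil_can's own z axis and vertical above 0.5 rad).
It fails at once if the pan or a plate is dropped (falls free of the fingers faster than 0.5 m/s) ((contact force between pan and the fingers below 0.1 N and linear speed of pan above 0.5 m/s) or (contact force between thick_plate and the fingers below 0.1 N and linear speed of thick_plate above 0.5 m/s) or (contact force between thin_plate and the fingers below 0.1 N and linear speed of thin_plate above 0.5 m/s)).
It also fails if it takes over 72 s, if anything falls off the work surface, if the arm or the gripper's body presses on something with over 40 N, if the wrist force passes 120 N, or if a joint passes its speed limit or range.

## Robot

A 6-joint arm with a two-finger parallel gripper is mounted at the origin on the work surface. World frame = base frame: x ahead of the robot, y to its left, z up, the work surface at z = 0. Lengths are in m, angles in degrees, forces in N, time in s.
With the tool pointing down it reaches from about 0.375 to 0.9 m from the base axis. Payload 3.1 kg.
Tool frame: the origin (TCP) lies between the finger pads; the fingertips stand 22 mm ahead of it and the grasp point (between the pads) lies 3 mm ahead of it; y points along the fingers, x is the direction in which the jaws open and shut, and the axes are right-handed (so a half turn about y gives the same grasp; the last joint's range is limited). The gripper opens to 87 mm and grips with 3 to 60 N. Pads are 19 mm wide; open, the fingers measure 117 mm over their backs; the gripper's body (75 mm by 190 mm) begins 51 mm behind the grasp point.
Start: joints at [-77.435, 30.224, 82.088, -0, 67.689, -10.227], TCP at [0.242, -0.576, 0.245] pointing down, gripper open.
Joint ranges: [-176.69, 176.69], [-43.24, 126.21], [12.49, 139.97], [-82, 262], [0, 151.66], [-163.58, 163.58]. Speed limits (degrees/s): [159.86, 159.86, 180, 180, 180, 180].

## Interface

Orientations are given as a 3x3 rotation matrix whose columns are the frame's x, y, z axes.
In Python, from rig import bot, imaging, workorder gives the robot as it stands. The module is installed in compiled form; this text tells all that it offers.
- The arm moves only by the tool drive_tool, never from a script. Its argument "commands" is a list of rows, each an object of numbers: "dx", "dy", "dz": the shift along the tool's x, y, z normalised to -1 to 1, where 1 is 4 cm; "wx", "wy", "wz": the turn, a rotation vector about the tool's x, y, z normalised to -1 to 1, where 1 is pi/2 rad; "grip": the finger opening in mm, from 0 to 87. In form: [{"dx": .., "dy": .., "dz": .., "wx": .., "wy": .., "wz": .., "grip": ..}, ...]. A call has 1 to 8 rows; each row shifts and turns the commanded pose from where the row before left it, along the tool's axes as they then stand; what a row does not reach is not made up. A row lasts 1/8 s, in which the tool goes at most 62.5 mm and 10.7 degrees, less where a joint would pass 70% of its speed; a pose out of reach is approached as far as the arm can. A call with a number of a shift or a turn outside -1 to 1 is refused whole. A call with a gripper value outside its range is refused whole. The fingers move at their own pace and stop on an object; the grip force is fixed at half the most. Time passes only in rows, so rows that do not move let the fingers close. It gives the time, the measured TCP pose, the force and the opening at its end, in the units of the state.
- bot.read_state(): the state, without advancing time (a new reading comes with each control period).
- imaging.capture(name): name is "side" or "top"; returns (picture, depth): 384x512x3 uint8, red, green, blue; 384x512 float32, m along the optical axis (not along the pixel's ray), 0 where there is no reading.
- imaging.get_calibration(name): a dict with "mtx" (3x3 intrinsics, pixels), "world_to_cam" (4x4, takes a point from world to camera coordinates). Camera axes: x right, y down, z forward; pixel columns grow to the right and rows downward; lengths in m; the calibration is good to about 2 mm. A picture is of the moment at which its call begins. get_calibration takes no time and is no camera call.
- workorder.hand_in(): hands the job in, once; it reports no verdict.
The state is a dict: "time_s": time; "joint_positions": joint angles; "qvel": joint speeds; "tau": joint torques, N m; "position": TCP position; "tcp_rot": TCP orientation; "force": force on the tool from outside, world axes, zero at the start; "moment": the same for the moment, N m; "opening": opening from 0.0 (shut) to 1.0 (fully open).
Only numpy, scipy, OpenCV 4.12 (cv2) and the standard library are available. Lean on these libraries where they do the work, as an engineer would, in place of code of your own. Each camera call takes 0.05 s, during which the arm holds its last target. There are 200 camera calls.

## Working session

There is one attempt and no reset: what is moved stays moved. The work goes in short steps, Python scripts to look and compute and a tool call to move; the robot and the scene stay as the last step left them, time stands still between calls to the robot, and variables do not carry over. Pictures are saved under pics/ and viewed, on a budget of 10 in all, crops included, one or two more only if the job needs it, and the job is handed in when it is done.

Besides the shell and the picture viewer there is one more tool, called after "Emit:" by a JSON object that holds its "fn" and its "kwargs", one argument or row to a line. drive_tool: Moves the arm, as the interface text tells. Its arguments: {"type":"object","properties":{"commands":{"type":"array"}},"required":["commands"]}

```bash
mkdir -p pics
python3 - <<'E'
from rig import bot, imaging
import cv2,numpy as np
s=bot.read_state();print({k:np.round(v,3).tolist() for k,v in s.items()})
for n in("side","top"):
    p,d=imaging.capture(n);np.savez(f"pics/{n}0.npz",p=p,d=d)
    cv2.imwrite(f"pics/{n}0.png",cv2.resize(p[:,:,::-1],(768,576),interpolation=cv2.INTER_CUBIC))
    c=imaging.get_calibration(n);print(n,np.round(c["mtx"],1).tolist(),np.round(c["world_to_cam"],3).tolist(),(d>0).mean())
E
```

```text
{'time_s': 0.0, 'joint_positions': [-77.434, 30.279, 82.155, -0.0, 67.688, -10.226], 'qvel': [0.016, -0.013, 0.025, -0.038, 0.004, -0.009], 'tau': [-0.001, -44.005, -17.659, 0.063, 0.058, -0.0], 'position': [0.242, -0.576, 0.244], 'tcp_rot': [[0.387, -0.0, 0.922], [-0.922, 0.002, 0.387], [-0.002, -1.0, 0.0]], 'force': [0.568, -0.846, -0.726], 'moment': [0.035, -0.025, -0.043], 'opening': 1.0}
side [[410.3, 0.0, 253.7], [0.0, 410.3, 193.8], [0.0, 0.0, 1.0]] [[-0.876, -0.482, 0.001, 0.464], [-0.369, 0.67, -0.645, 0.24], [0.31, -0.565, -0.764, 1.027], [0.0, 0.0, 0.0, 1.0]] 0.9960174560546875
top [[360.9, 0.0, 256.5], [0.0, 360.9, 199.0], [0.0, 0.0, 1.0]] [[0.007, -1.0, 0.001, -0.006], [-0.996, -0.007, -0.087, 0.523], [0.087, -0.0, -0.996, 0.985], [0.0, 0.0, 0.0, 1.0]] 0.9959513346354166
```

View pics/top0.png

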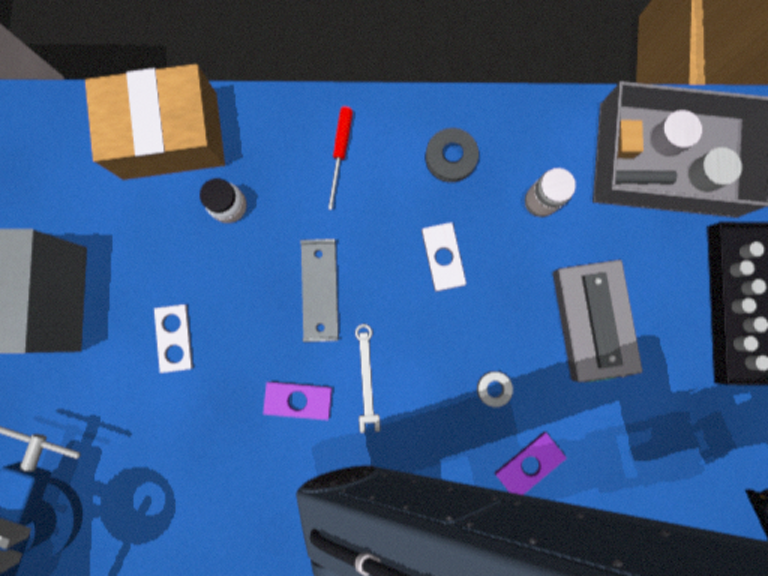

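View pics/side0.png

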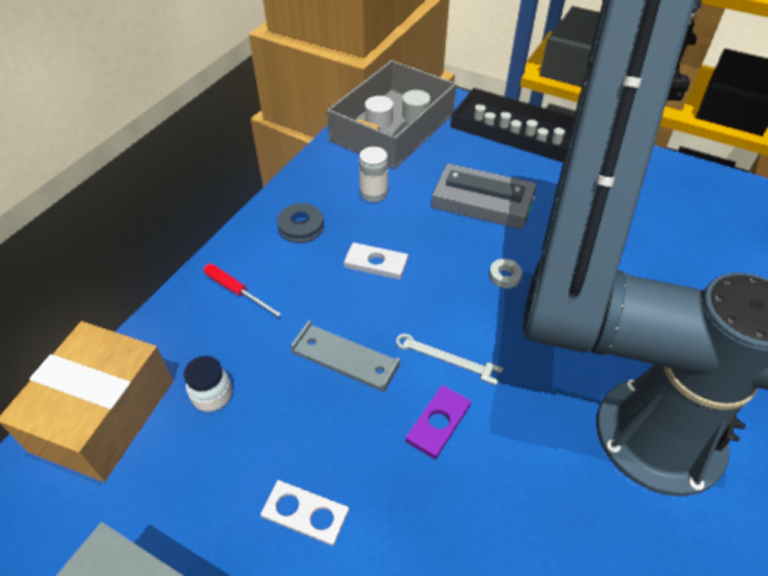

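The thick plate is the white one-bore plate at top (443,256) in the 768-wide view. The purple look-alikes at (297,400) and (530,463) have the wrong colour. The thin plate is white with two bores at (172,339), the pan is grey at (320,290), and the scale is at (598,320). I'll measure all four and make one enlarged crop to confirm.

```bash
cat > h.py <<'E'
import cv2,numpy as np
from rig import bot,imaging
def cal(n):
    c=imaging.get_calibration(n);return np.array(c["mtx"]),np.array(c["world_to_cam"])
def rays(n,uv):
    K,T=cal(n);R=T[:3,:3];o=-R.T@T[:3,3]
    uv=np.atleast_2d(uv).astype(float)
    d=np.c_[uv,np.ones(len(uv))]@np.linalg.inv(K).T@R
    return o,d/np.linalg.norm(d,axis=1,keepdims=True)
def plane(n,uv,z):
    o,d=rays(n,uv);return (o+d*((z-o[2])/d[:,2])[:,None])[:,:2]
def tri(a,b):
    (o1,d1),(o2,d2)=rays("top",a),rays("side",b)
    t=np.linalg.lstsq(np.c_[d1[0],-d2[0]],o2-o1,rcond=None)[0]
    p,q=o1+t[0]*d1[0],o2+t[1]*d2[0];return (p+q)/2,np.linalg.norm(p-q)
def comp(mask,seed):
    "contours (outer, holes) of the mask part nearest the seed pixel"
    cs,h=cv2.findContours(mask.astype(np.uint8),cv2.RETR_CCOMP,cv2.CHAIN_APPROX_NONE)
    i=max((i for i in range(len(cs)) if h[0][i][3]<0 and cv2.contourArea(cs[i])>60),key=lambda i:cv2.pointPolygonTest(cs[i],tuple(map(float,seed)),True))
    return cs[i][:,0],[cs[j][:,0] for j in range(len(cs)) if h[0][j][3]==i and cv2.contourArea(cs[j])>6]
def cen(c):
    m=cv2.moments(c.reshape(-1,1,2));return np.array([m["m10"],m["m01"]])/m["m00"]
def wrect(n,c,z):
    (x,y),(w,h),a=cv2.minAreaRect(plane(n,c,z).astype(np.float32)*1000)
    if w<h:a+=90;w,h=h,w
    return np.round([x,y,w,h,(a+90)%180-90],1)
def masks(p):
    hsv=cv2.cvtColor(p,cv2.COLOR_RGB2HSV);return hsv[...,1],hsv[...,2]
E
python3 - <<'E'
from h import *
I={n:np.load(f"pics/{n}0.npz") for n in("top","side")}
seeds=dict(pan=((213,193),(230,236)),thick=((296,160),(238,173)),thin=((115,226),(202,342)))
for k,(a,b) in seeds.items():
    H={}
    for n,s in(("top",a),("side",b)):
        p,d=I[n]["p"],I[n]["d"];S,V=masks(p);v=V[s[1]-2:s[1]+3,s[0]-2:s[0]+3].mean()
        m=(S<90)&(abs(V-v)<(25 if k=="pan" else 40)) 
        c,hs=comp(m,s);H[n]=c,hs
        print(k,n,"V",v,"centre",cen(c).round(1),"holes",[(cen(x).round(1).tolist(),cv2.contourArea(x)) for x in hs],"rect",wrect(n,c,dict(pan=.012,thick=.016,thin=.01)[k]))
    t,e=tri(cen(H["top"][0]),cen(H["side"][0]));print("  tri",t.round(4),e.round(4))
t=I["top"]["p"];S,V=masks(t)
print(V[170:260:6,360:430:5]);
S,V=masks(I["side"]["p"]);print(V[108:150:4,284:360:5])
cs=[cv2.resize(I["top"]["p"][y-40:y+40,x-40:x+40],(266,266),interpolation=cv2.INTER_CUBIC) for x,y in((296,171),(115,226))]+[cv2.resize(I["side"]["p"][100:160,282:362],(266,266),interpolation=cv2.INTER_CUBIC)]
r2=[cv2.resize(I["top"]["p"][y-50:y+50,x-50:x+50],(266,266),interpolation=cv2.INTER_CUBIC) for x,y in((398,214),(213,193))]+[cv2.resize(I["side"]["p"][210:262,190:270],(266,266),interpolation=cv2.INTER_CUBIC)]
cv2.imwrite("pics/crop1.png",np.vstack([np.hstack(cs),np.hstack(r2)])[...,::-1])
E
```

```text
pan top V 158.44 centre [212.3 193.4] holes [([212.6, 218.1], 37.5), ([211.5, 168.6], 36.5), ([210.1, 161.7], 40.0)] rect [540.6 122.7 192.2  63.2   2.5]
pan side V 162.04 centre [230.8 236.9] holes [([252.6, 246.0], 32.0), ([207.5, 227.2], 31.0)] rect [536.7 118.4 180.7  68.6   2.9]
  tri [0.5367 0.1219 0.0113] 0.0052
thick top V 243.04 centre [295.6 170.6] holes [([295.5, 170.5], 145.5)] rect [ 605.6 -112.2  121.5   58.    12.4]
thick side V 239.56 centre [250.4 171.8] holes [([250.4, 171.9], 86.0)] rect [ 604.3 -112.9  120.8   60.    12.5]
  tri [ 0.6043 -0.1126  0.0159] 0.0018
thin top V 242.56 centre [114.4 225.4] holes [([115.2, 235.7], 146.0), ([113.3, 215.1], 147.5)] rect [447.4 396.4 121.8  57.7   7.7]
thin side V 241.56 centre [202.8 340.7] holes [([213.9, 345.1], 213.0), ([191.0, 336.1], 205.0)] rect [445.8 394.5 120.7  59.2   7.7]
  tri [0.4457 0.3956 0.0107] 0.0026
[[191 193 193 197 197 193 199 191 193 187 186 185 188 192]
 [194 194 198 197 195 157 166 139 150 153 155 172 192 191]
 [191 193  63 157 159 156 147 131  98 152 153 151 191 193]
 [189 190  72 155 158 159  68  8
[... 714 characters left out ...]
 201 202 201 200 201 202 202]
 [204 204 201 158 158 163 183 203 206 202 201 200 199 201 200 202]
 [203 204 174 122 194 103 128 154 158 167 181 200 197 199 202 202]
 [207 206 160  96 102 102 100 100 101 110 140 151 102 113 129 135]
 [210 205 159 135  79  69  82  97  99  99  99  96 102  81  99 134]
 [209 156 161 160 161 159 141  93  68  74  91  98  82  83  96 134]
 [212 106 110 148 161 160 159 159 158 155 118  69  56  96  75 134]
 [212 102 101 100 101 105 135 160 158 157 159 150 101 100 101 134]
 [208 199 167 108  99  98  99  98 101 122 158 120 101 101 129 134]
 [207 207 204 202 201 166 113  97  96  95  95  80  81  93 135 134]
 [204 203 205 204 203 204 205 204 188 143  97  79  77  78 135 135]]
```

View pics/crop1.png

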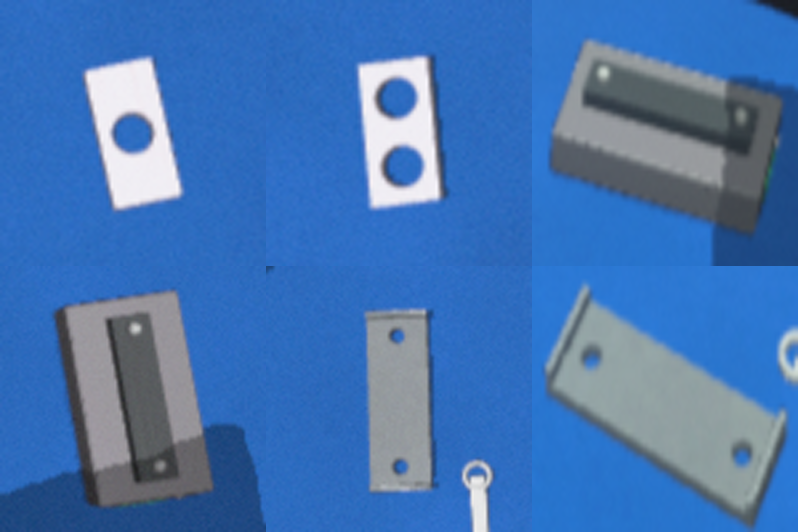

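Crop: the one-bore and two-bore plates, the pan with its lips at both ends, and the scale with two bright peg tips are all confirmed. Next I'll measure the scale pegs precisely, and the pan from its hole midpoint.

Run:
```python
from h import *
I={n:np.load(f"pics/{n}0.npz") for n in("top","side")}
def blob(n,s):
    p=I[n]["p"].max(2).astype(float);x,y=s;w=p[y-4:y+5,x-4:x+5];b=np.median(w);w=np.clip(w-b-12,0,None)
    Y,X=np.mgrid[y-4:y+5,x-4:x+5];return np.array([(X*w).sum(),(Y*w).sum()])/w.sum()
P={"A":((399,187),(303,116)),"B":((408,239),(345,126))};g=[]
for k,(a,b) in P.items():
    a,b=blob("top",a),blob("side",b);t,e=tri(a,b);g.append(t)
    print(k,a.round(1),b.round(1),t.round(4),e.round(4),plane("top",a,.063).round(4),plane("side",b,.063).round(4))
print("mid",(g[0]+g[1])/2,"len",np.linalg.norm(g[0]-g[1]),"ang",np.degrees(np.arctan2(*(g[0]-g[1])[1::-1])))
for n,s in(("top",(405,214)),("side",(325,120))):
    p=I[n]["p"];S,V=masks(p);m=(V<103)&(V>75)&(S<90)
    if n=="top":
        c,_=comp(m,s);print("bar",n,wrect(n,c,.054),cen(c))
h=[(212.6,218.1),(211.5,168.6)];hs=[(252.6,246.0),(207.5,227.2)]
for z in(.006,.012):
  for n,q in(("top",h),("side",hs)):
    w=plane(n,q,z);print("pan holes",n,z,w.mean(0).round(4),np.linalg.norm(w[0]-w[1]).round(4),np.degrees(np.arctan2(*(w[1]-w[0])[::-1])).round(2))
```

```text
A [398.5 187. ] [303.1 114.2] [ 0.5531 -0.3809  0.0705] 0.0011 [[ 0.5545 -0.3836]] [[ 0.5558 -0.3899]]
B [407.8 238.7] [345. 125.] [ 0.4151 -0.4056  0.0621] 0.0032 [[ 0.4166 -0.4046]] [[ 0.4135 -0.4054]]
mid [ 0.48409901 -0.39323148  0.06631501] len 0.14041593546638295 ang 10.161092375255866
bar top [ 482.6 -410.6  176.8   78.1    5.4] [401.5509915  210.01109537]
pan holes top 0.006 [0.5402 0.1243] 0.1415 2.27
pan holes side 0.006 [0.5398 0.1182] 0.1402 2.64
pan holes top 0.012 [0.5396 0.1235] 0.1406 2.27
pan holes side 0.012 [0.5375 0.1216] 0.1393 2.64
```

Emit:
{"fn": "drive_tool", "kwargs": {
  "commands": [
    {"wy": 0.1133},
    {"wy": 0.1133},
    {"dx": -1,"dz": 0.48},
    {"dx": -1,"dz": 0.48},
    {"dx": -1,"dz": 0.48},
    {"dx": -1,"dz": 0.48},
    {"dx": -1,"dz": 0.48},
    {"dx": -1,"dz": 0.48}
  ]
}}

```text
schema error: expected keys dx, dy, dz, wx, wy, wz, grip
```

Emit:
{"fn": "drive_tool", "kwargs": {
  "commands": [
    {"dx": -1,"dz": 0.48},
    {"dx": -1,"dz": 0.48},
    {"dx": -1,"dz": 0.48},
    {"dx": -1,"dz": 0.48},
    {"dx": -1,"dz": 0.48},
    {"dx": -1,"dz": 0.48},
    {"dx": -1,"dz": 0.48},
    {"dx": -1,"dz": 0.48}
  ]
}}

```text
schema error: expected keys dx, dy, dz, wx, wy, wz, grip
```

Emit:
{"fn": "drive_tool", "kwargs": {
  "commands": [
    {"dx": -1,"dz": 0.48},
    {"dx": -1,"dz": 0.48},
    {"dx": -1,"dz": 0.48},
    {"dx": -0.135},
    {"dy": 1},
    {"dy": 1},
    {"dy": 1},
    {}
  ]
}}

```text
schema error: expected keys dx, dy, dz, wx, wy, wz, grip
```

Every key has to be present in each row.

Emit:
{"fn": "drive_tool", "kwargs": {
  "commands": [
    {"dx": 0,"dy": 0,"dz": 0,"wx": 0,"wy": 0.1133,"wz": 0,"grip": 87},
    {"dx": 0,"dy": 0,"dz": 0,"wx": 0,"wy": 0.1133,"wz": 0,"grip": 87},
    {"dx": -1,"dy": 0,"dz": 0.48,"wx": 0,"wy": 0,"wz": 0,"grip": 87},
    {"dx": -1,"dy": 0,"dz": 0.48,"wx": 0,"wy": 0,"wz": 0,"grip": 87},
    {"dx": -1,"dy": 0,"dz": 0.48,"wx": 0,"wy": 0,"wz": 0,"grip": 87},
    {"dx": -1,"dy": 0,"dz": 0.48,"wx": 0,"wy": 0,"wz": 0,"grip": 87},
    {"dx": -1,"dy": 0,"dz": 0.48,"wx": 0,"wy": 0,"wz": 0,"grip": 87},
    {"dx": -1,"dy": 0,"dz": 0.48,"wx": 0,"wy": 0,"wz": 0,"grip": 87}
  ]
}}

```text
time_s: 1.1
position: [0.3475, -0.33, 0.2443]
tcp_rot: [[0.041, -0.0, 0.999], [-0.999, 0.001, 0.041], [-0.001, -1.0, -0.0]]
force: [1.4, 0.3, 0.3]
opening: 1.003
```

Emit:
{"fn": "drive_tool", "kwargs": {
  "commands": [
    {"dx": -1,"dy": 0,"dz": 0.48,"wx": 0,"wy": 0,"wz": 0,"grip": 87},
    {"dx": -1,"dy": 0,"dz": 0.48,"wx": 0,"wy": 0,"wz": 0,"grip": 87},
    {"dx": -1,"dy": 0,"dz": 0.48,"wx": 0,"wy": 0,"wz": 0,"grip": 87},
    {"dx": -1,"dy": 0,"dz": 0.48,"wx": 0,"wy": 0,"wz": 0,"grip": 87},
    {"dx": -1,"dy": 0,"dz": 0.48,"wx": 0,"wy": 0,"wz": 0,"grip": 87},
    {"dx": -1,"dy": 0,"dz": 0.48,"wx": 0,"wy": 0,"wz": 0,"grip": 87},
    {"dx": -1,"dy": 0,"dz": 0.48,"wx": 0,"wy": 0,"wz": 0,"grip": 87},
    {"dx": -1,"dy": 0,"dz": 0.48,"wx": 0,"wy": 0,"wz": 0,"grip": 87}
  ]
}}

```text
time_s: 2.1
position: [0.4875, -0.0039, 0.2443]
tcp_rot: [[0.042, -0.0, 0.999], [-0.999, 0.0, 0.042], [-0.0, -1.0, -0.0]]
force: [0.0, 0.3, 0.1]
opening: 0.997
```

Emit:
{"fn": "drive_tool", "kwargs": {
  "commands": [
    {"dx": -1,"dy": 0,"dz": 0.48,"wx": 0,"wy": 0,"wz": 0,"grip": 87},
    {"dx": -1,"dy": 0,"dz": 0.48,"wx": 0,"wy": 0,"wz": 0,"grip": 87},
    {"dx": -1,"dy": 0,"dz": 0.48,"wx": 0,"wy": 0,"wz": 0,"grip": 87},
    {"dx": -0.135,"dy": 0,"dz": 0,"wx": 0,"wy": 0,"wz": 0,"grip": 87},
    {"dx": 0,"dy": 1,"dz": 0,"wx": 0,"wy": 0,"wz": 0,"grip": 87},
    {"dx": 0,"dy": 1,"dz": 0,"wx": 0,"wy": 0,"wz": 0,"grip": 87},
    {"dx": 0,"dy": 1,"dz": 0,"wx": 0,"wy": 0,"wz": 0,"grip": 87},
    {"dx": 0,"dy": 0,"dz": 0,"wx": 0,"wy": 0,"wz": 0,"grip": 87}
  ]
}}

```text
time_s: 3.1
position: [0.5365, 0.1214, 0.1218]
tcp_rot: [[0.041, -0.009, 0.999], [-0.999, -0.0, 0.041], [0.0, -1.0, -0.009]]
force: [0.8, -0.4, -0.4]
opening: 1.0
```

Run:
```python
from h import *
s=bot.read_state();print(s["position"],np.round(s["tcp_rot"],3).tolist(),s["joint_positions"])
I={}
for n in("side","top"):
    p,d=imaging.capture(n);I[n]=p;np.savez(f"pics/{n}1.npz",p=p,d=d)
    y0,x0=(105,285) if n=="side" else (165,365)
S,V=masks(I["top"])
print(V[182:194,392:406]);print(V[233:245,402:416])
S,V=masks(I["side"])
print(V[110:123,297:310]);print(V[120:132,338:352])
```

```text
[0.53648703 0.12137505 0.12181864] [[0.041, -0.009, 0.999], [-0.999, -0.0, 0.041], [0.0, -1.0, -0.009]] [ 1.11504456e+00  3.47439439e+01  9.86725998e+01 -2.42769959e-02
  4.70808218e+01  8.87770337e+01]
[[156 151 145 145 144 135 127 112 109 113 113 114 146 169]
 [123 118 110 115 114 112 109 109 107 106 110 113 139 166]
 [110 109 106 110 107 109 119 113 109 105 105 110 132 167]
 [109 104 104 108 105 142 162 154 127 110 107 107 123 165]
 [107 106 108 103 115 173 208 205 175 122 108 107 114 158]
 [105 108 107  97 129 185 222 225 200 126 108 109 113 150]
 [106 109 106  96 119 173 206 206 174 123 111 107 111 141]
 [106 106 104 103 103 141 160 151 137 113 105 108 109 130]
 [110 106 108 107 103 109 118 114 109 109 106 108 111 123]
 [109 106 106 107 107 104 109 106 108 103 107 108 106 115]
 [104 107 104 108 104 104 105 108 107 108 106 106 110 116]
 [104 106 107 104 106 108 102 103 106 105 105 107 109 110]]
[[110 108 106 108 106 108 109 109 107 110 111 133 168 172]
 [109 108 111 108 108 109 107 107 108 107 111 122 166 172]
 [113 107 106 105 108 110 106 107 109 108 109 116 158 169]
 [111 107 1
[... 1077 characters left out ...]
104 104 107 112 114 114 115 114 114 113 115 113]
 [121  85  86  87  91  96 103 106 111 112 113 113 114]
 [117  81  76  77  78  80  85  85  87  91  97 105 110]]
[[81 80 80 79 80 80 79 80 78 80 80 79 80 78]
 [81 82 80 81 80 80 80 81 79 79 78 80 78 79]
 [80 81 79 80 80 80 81 80 78 80 80 80 78 80]
 [82 81 81 81 80 80 80 81 79 81 79 80 79 78]
 [81 81 82 81 81 80 80 81 81 80 80 78 79 79]
 [83 82 81 81 81 80 82 81 80 80 80 80 80 80]
 [82 81 81 82 81 81 82 81 80 81 79 79 79 79]
 [81 81 82 81 81 82 81 81 81 81 80 80 80 81]
 [81 82 82 81 81 81 82 81 81 80 81 80 81 80]
 [81 82 84 82 82 82 80 81 81 80 81 81 80 80]
 [82 81 83 83 81 82 81 80 81 81 81 80 79 80]
 [80 82 83 82 82 82 82 81 81 82 81 81 81 80]]
```

Run:
```python
from h import *
A,ea=tri((398.4,186.9),(303.0,115.8));B,eb=tri((407.9,238.7),(345,125.2));print(A,ea,B,eb)
w=plane("top",[(398.4,186.9),(407.9,238.7)],.062);v=plane("side",[(303.,115.8),(345,125.2)],.062)
for q in(w,v):print(q.mean(0),np.linalg.norm(q[0]-q[1]),np.degrees(np.arctan2(*(q[0]-q[1])[::-1])))
s=bot.read_state();print(s["position"])
```

```text
[ 0.5543948  -0.38463083  0.06058801] 0.0015923767688883715 [ 0.4150534  -0.40636788  0.06080737] 0.003078374512271168
[ 0.48573097 -0.39450183] 0.14010623104553074 8.812156820183949
[ 0.48321758 -0.39453668] 0.14147919085702934 9.139438064565804
[0.53968296 0.12173695 0.12506073]
```

Emit:
{"fn": "drive_tool", "kwargs": {
  "commands": [
    {"dx": 0,"dy": 0.8,"dz": 0,"wx": 0,"wy": 0,"wz": 0,"grip": 87},
    {"dx": 0,"dy": 0.8,"dz": 0,"wx": 0,"wy": 0,"wz": 0,"grip": 87},
    {"dx": 0,"dy": 0,"dz": 0,"wx": 0,"wy": 0,"wz": 0,"grip": 87},
    {"dx": 0,"dy": 0,"dz": 0,"wx": 0,"wy": 0,"wz": 0,"grip": 87}
  ]
}}

```text
time_s: 3.7
position: [0.541, 0.1222, 0.0625]
tcp_rot: [[0.042, 0.004, 0.999], [-0.999, 0.0, 0.042], [0.0, -1.0, 0.004]]
force: [-0.5, -0.4, -0.6]
opening: 1.001
```

Emit:
{"fn": "drive_tool", "kwargs": {
  "commands": [
    {"dx": 0,"dy": 0.6,"dz": 0,"wx": 0,"wy": 0,"wz": 0,"grip": 87},
    {"dx": 0,"dy": 0.3,"dz": 0,"wx": 0,"wy": 0,"wz": 0,"grip": 87},
    {"dx": 0,"dy": 0,"dz": 0,"wx": 0,"wy": 0,"wz": 0,"grip": 87},
    {"dx": 0,"dy": 0,"dz": 0,"wx": 0,"wy": 0,"wz": 0,"grip": 87},
    {"dx": 0,"dy": 0,"dz": 0,"wx": 0,"wy": 0,"wz": 0,"grip": 50},
    {"dx": 0,"dy": 0,"dz": 0,"wx": 0,"wy": 0,"wz": 0,"grip": 50},
    {"dx": 0,"dy": 0,"dz": 0,"wx": 0,"wy": 0,"wz": 0,"grip": 50},
    {"dx": 0,"dy": 0,"dz": 0,"wx": 0,"wy": 0,"wz": 0,"grip": 50}
  ]
}}

```text
time_s: 4.7
position: [0.5397, 0.1223, 0.0247]
tcp_rot: [[0.042, 0.0, 0.999], [-0.999, 0.0, 0.042], [-0.0, -1.0, 0.0]]
force: [-0.0, 0.1, 0.8]
opening: 0.727
```

Emit:
{"fn": "drive_tool", "kwargs": {
  "commands": [
    {"dx": 0,"dy": -0.4,"dz": 0,"wx": 0,"wy": 0,"wz": 0,"grip": 50},
    {"dx": 0,"dy": -0.8,"dz": 0,"wx": 0,"wy": 0,"wz": 0,"grip": 50},
    {"dx": 0,"dy": -0.8,"dz": 0,"wx": 0,"wy": 0,"wz": 0,"grip": 50},
    {"dx": 0,"dy": -0.8,"dz": 0,"wx": 0,"wy": 0,"wz": 0,"grip": 50},
    {"dx": 0,"dy": -0.8,"dz": 0,"wx": 0,"wy": 0,"wz": 0,"grip": 50},
    {"dx": 0,"dy": -0.4,"dz": 0,"wx": 0,"wy": 0,"wz": 0,"grip": 50},
    {"dx": 0.6,"dy": 0,"dz": -0.1,"wx": 0,"wy": 0,"wz": 0,"grip": 50},
    {"dx": 0.9,"dy": 0,"dz": -0.14,"wx": 0,"wy": 0,"wz": 0,"grip": 50}
  ]
}}

```text
time_s: 5.7
position: [0.5318, 0.0621, 0.1845]
tcp_rot: [[0.044, -0.001, 0.999], [-0.999, 0.0, 0.044], [-0.0, -1.0, -0.001]]
force: [-0.1, -0.7, -3.6]
opening: 0.734
```

Emit:
{"fn": "drive_tool", "kwargs": {
  "commands": [
    {"dx": 0.9,"dy": 0,"dz": -0.14,"wx": 0,"wy": 0,"wz": 0,"grip": 50},
    {"dx": 0.9,"dy": 0,"dz": -0.14,"wx": 0,"wy": 0,"wz": 0,"grip": 50},
    {"dx": 0.9,"dy": 0,"dz": -0.14,"wx": 0,"wy": 0,"wz": 0,"grip": 50},
    {"dx": 0.9,"dy": 0,"dz": -0.14,"wx": 0,"wy": 0,"wz": 0,"grip": 50},
    {"dx": 0.9,"dy": 0,"dz": -0.14,"wx": 0,"wy": 0,"wz": 0,"grip": 50},
    {"dx": 0.9,"dy": 0,"dz": -0.14,"wx": 0,"wy": 0,"wz": 0,"grip": 50},
    {"dx": 0.9,"dy": 0,"dz": -0.14,"wx": 0,"wy": 0,"wz": 0,"grip": 50},
    {"dx": 0.9,"dy": 0,"dz": -0.14,"wx": 0,"wy": 0,"wz": 0,"grip": 50}
  ]
}}

```text
time_s: 6.7
position: [0.4988, -0.2284, 0.184]
tcp_rot: [[0.042, -0.002, 0.999], [-0.999, 0.001, 0.042], [-0.001, -1.0, -0.002]]
force: [0.3, -0.1, -5.2]
opening: 0.732
```

Emit:
{"fn": "drive_tool", "kwargs": {
  "commands": [
    {"dx": 0.9,"dy": 0,"dz": -0.14,"wx": 0,"wy": 0,"wz": 0,"grip": 50},
    {"dx": 0.9,"dy": 0,"dz": -0.14,"wx": 0,"wy": 0,"wz": 0,"grip": 50},
    {"dx": 0.9,"dy": 0,"dz": -0.14,"wx": 0,"wy": 0,"wz": 0,"grip": 50},
    {"dx": 0.9,"dy": 0,"dz": -0.14,"wx": 0,"wy": 0,"wz": 0,"grip": 50},
    {"dx": 0.55,"dy": 0,"dz": 0,"wx": 0,"wy": 0,"wz": 0,"grip": 50},
    {"dx": 0,"dy": 0,"dz": 0,"wx": 0,"wy": -0.072,"wz": 0,"grip": 50},
    {"dx": 0,"dy": 0,"dz": 0,"wx": 0,"wy": 0,"wz": 0,"grip": 50},
    {"dx": 0,"dy": 0,"dz": 0,"wx": 0,"wy": 0,"wz": 0,"grip": 50}
  ]
}}

```text
time_s: 7.7
position: [0.484, -0.3937, 0.184]
tcp_rot: [[0.153, -0.001, 0.988], [-0.988, 0.001, 0.153], [-0.001, -1.0, -0.001]]
force: [-0.1, -0.2, -3.6]
opening: 0.729
```

Run:
```python
from h import *
for n in("side","top"):
    p,d=imaging.capture(n);np.savez(f"pics/{n}2.npz",p=p,d=d)
    c=(slice(20,190),slice(220,420)) if n=="side" else (slice(120,290),slice(300,500))
    q=cv2.resize(p[c],(800,680)[:2],interpolation=cv2.INTER_CUBIC);q=cv2.resize(p[c],(400,340),interpolation=cv2.INTER_CUBIC)
    globals()[n]=q
cv2.imwrite("pics/h2.png",np.hstack([side,top])[...,::-1])
s=bot.read_state();print(s["position"],s["tcp_rot"],s["opening"])
```

```text
[ 0.48427532 -0.39382816  0.18433843] [[ 1.53928986e-01 -5.13278168e-04  9.88081780e-01]
 [-9.88081654e-01  6.44730381e-04  1.53929301e-01]
 [-7.16054892e-04 -9.99999660e-01 -4.07918048e-04]] 0.7311922180634878
```

View pics/h2.png

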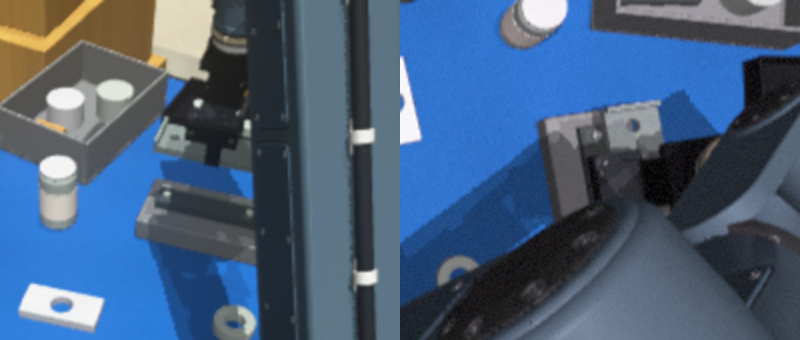

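Picture 4 shows the pan held level over the scale, with its +x hole visible at side px (307,88.5) and top px (416.5,183). I'll compare that hole with the peg.

Run:
```python
from h import *
t=np.load("pics/top2.npz");s=np.load("pics/side2.npz")
print(t["p"].max(2)[176:191,408:426]);print(s["p"].max(2)[81:96,298:317])
print(t["d"][183,410:424:3],s["d"][88,300:316:3])
st=bot.read_state();P=st["position"];z=st["tcp_rot"][:,2] if hasattr(st["tcp_rot"],"shape") else np.array(st["tcp_rot"])[:,2]
print("pred hole if centred",P[:2]+.07*z[:2])
for zz in(.165,.171):print(zz,plane("top",(416.5,183),zz),plane("side",(307,88.5),zz))
print(tri((416.5,183),(307,88.5)))
```

```text
[[148 148 156 163 168 163 164 166 162 167 168 162 166 166 166 164 165 168]
 [167 166 165 166 164 170 167 164 165 166 167 166 164 166 165 166 162 165]
 [168 168 164 167 168 167 162 160 161 161 163 165 169 164 166 164 164 160]
 [168 163 157 158 164 164 145 128 124 130 146 161 166 165 165 164 163 165]
 [157 156 148 149 162 151 124 104  99  91 111 137 161 167 166 163 160 165]
 [149 144 148 146 151 136 118 110 118  98  85 115 158 163 164 166 166 166]
 [142 144 145 146 144 122 111 115 127 115  79  97 149 163 166 166 166 166]
 [144 149 148 146 144 124 116 115 120 115  82  88 148 165 170 167 169 163]
 [146 149 150 148 147 135 118 117 119 113  81 110 155 165 165 166 167 168]
 [149 149 146 146 148 142 133 126 117 109 112 143 164 167 166 166 165 167]
 [149 150 152 146 144 145 147 142 140 137 148 160 161 163 162 163 165 164]
 [145 151 144 148 144 145 148 146 153 155 162 161 144 137 139 141 144 140]
 [148 148 146 147 149 145 145 148 145 149 158 139 118 115 116 117 115 117]
 [147 145 148 149 147 143 148 144 146 147 133 116 111 112 112 113 110 112]
 [145 146 144 146 147 145 146 142 145 141 106 108 
[... 916 characters left out ...]

 [115 149 167 171 169 156 149 150 151 151 151 150 149 148 144 122 110  92
   86]
 [109 126 140 155 159 151 147 148 149 150 148 148 148 145 121  97  90  86
   85]
 [103 104 110 120 122 117 122 129 138 141 142 144 145 141 108  89  87  86
   85]
 [113 110 106 106 103  99 104 108 114 115 112 121 129 131 101  88  86  86
   86]]
[0.861722   0.8640644  1.0336618  0.86067325 0.8610892 ] [1.2824115 1.2822009 1.2949464 1.2846007 1.1751012 1.1711694]
pred hole if centred [ 0.55344105 -0.38305311]
0.165 [[ 0.55195111 -0.38680889]] [[ 0.55338962 -0.39152612]]
0.171 [[ 0.55114002 -0.38412783]] [[ 0.55047088 -0.3835165 ]]
(array([ 0.55107392, -0.38459212,  0.17013193]), np.float64(0.00039707819121627934))
```

Emit:
{"fn": "drive_tool", "kwargs": {
  "commands": [
    {"dx": 0.012,"dy": 0.5,"dz": 0.045,"wx": 0,"wy": 0,"wz": 0,"grip": 50},
    {"dx": 0,"dy": 0.8,"dz": 0,"wx": 0,"wy": 0,"wz": 0,"grip": 50},
    {"dx": 0,"dy": 0.7,"dz": 0,"wx": 0,"wy": 0,"wz": 0,"grip": 50},
    {"dx": 0,"dy": 0.35,"dz": 0,"wx": 0,"wy": 0,"wz": 0,"grip": 50},
    {"dx": 0,"dy": 0,"dz": 0,"wx": 0,"wy": 0,"wz": 0,"grip": 50},
    {"dx": 0,"dy": 0,"dz": 0,"wx": 0,"wy": 0,"wz": 0,"grip": 50}
  ]
}}

```text
time_s: 8.55
position: [0.4869, -0.3954, 0.0917]
tcp_rot: [[0.154, 0.002, 0.988], [-0.988, -0.002, 0.154], [0.002, -1.0, 0.001]]
force: [0.3, -0.4, -3.0]
opening: 0.73
```

Emit:
{"fn": "drive_tool", "kwargs": {
  "commands": [
    {"dx": 0,"dy": 0.08,"dz": 0,"wx": 0,"wy": 0,"wz": 0,"grip": 50},
    {"dx": 0,"dy": 0.08,"dz": 0,"wx": 0,"wy": 0,"wz": 0,"grip": 50},
    {"dx": 0,"dy": 0,"dz": 0,"wx": 0,"wy": 0,"wz": 0,"grip": 50},
    {"dx": 0,"dy": 0,"dz": 0,"wx": 0,"wy": 0,"wz": 0,"grip": 50}
  ]
}}

```text
time_s: 9.05
position: [0.4862, -0.3947, 0.0842]
tcp_rot: [[0.154, 0.0, 0.988], [-0.988, -0.0, 0.154], [0.0, -1.0, 0.0]]
force: [0.4, -0.9, -3.4]
opening: 0.732
```

Emit:
{"fn": "drive_tool", "kwargs": {
  "commands": [
    {"dx": 0,"dy": 0.06,"dz": 0,"wx": 0,"wy": 0,"wz": 0,"grip": 50},
    {"dx": 0,"dy": 0.05,"dz": 0,"wx": 0,"wy": 0,"wz": 0,"grip": 50},
    {"dx": 0,"dy": 0,"dz": 0,"wx": 0,"wy": 0,"wz": 0,"grip": 50},
    {"dx": 0,"dy": 0,"dz": 0,"wx": 0,"wy": 0,"wz": 0,"grip": 50}
  ]
}}

```text
time_s: 9.55
position: [0.4862, -0.3947, 0.0797]
tcp_rot: [[0.154, -0.0, 0.988], [-0.988, 0.0, 0.154], [-0.0, -1.0, -0.0]]
force: [-0.6, 0.2, -3.5]
opening: 0.732
```

Emit:
{"fn": "drive_tool", "kwargs": {
  "commands": [
    {"dx": 0,"dy": 0.03,"dz": 0,"wx": 0,"wy": 0,"wz": 0,"grip": 50},
    {"dx": 0,"dy": 0,"dz": 0,"wx": 0,"wy": 0,"wz": 0,"grip": 50},
    {"dx": 0,"dy": 0,"dz": 0,"wx": 0,"wy": 0,"wz": 0,"grip": 50}
  ]
}}

```text
time_s: 9.93
position: [0.4864, -0.3948, 0.0788]
tcp_rot: [[0.154, 0.0, 0.988], [-0.988, -0.0, 0.154], [0.0, -1.0, 0.0]]
force: [-0.7, -0.4, -1.5]
opening: 0.726
```

Emit:
{"fn": "drive_tool", "kwargs": {
  "commands": [
    {"dx": 0,"dy": 0,"dz": 0,"wx": 0,"wy": 0,"wz": 0,"grip": 87},
    {"dx": 0,"dy": 0,"dz": 0,"wx": 0,"wy": 0,"wz": 0,"grip": 87},
    {"dx": 0,"dy": 0,"dz": 0,"wx": 0,"wy": 0,"wz": 0,"grip": 87},
    {"dx": 0,"dy": -0.3,"dz": 0,"wx": 0,"wy": 0,"wz": 0,"grip": 87},
    {"dx": 0,"dy": -0.7,"dz": 0,"wx": 0,"wy": 0,"wz": 0,"grip": 87},
    {"dx": 0,"dy": -1,"dz": 0,"wx": 0,"wy": 0,"wz": 0,"grip": 87},
    {"dx": 0,"dy": -1,"dz": 0,"wx": 0,"wy": -0.039,"wz": 0,"grip": 87}
  ]
}}

```text
time_s: 10.8
position: [0.4862, -0.3947, 0.2005]
tcp_rot: [[0.216, 0.0, 0.976], [-0.976, -0.0, 0.216], [0.0, -1.0, 0.0]]
force: [0.7, -1.5, 0.0]
opening: 0.997
```

Emit:
{"fn": "drive_tool", "kwargs": {
  "commands": [
    {"dx": -0.894,"dy": 0,"dz": 0.632,"wx": 0,"wy": 0,"wz": 0,"grip": 87},
    {"dx": -0.894,"dy": 0,"dz": 0.632,"wx": 0,"wy": 0,"wz": 0,"grip": 87},
    {"dx": -0.894,"dy": 0,"dz": 0.632,"wx": 0,"wy": 0,"wz": 0,"grip": 87},
    {"dx": -0.894,"dy": 0,"dz": 0.632,"wx": 0,"wy": 0,"wz": 0,"grip": 87},
    {"dx": -0.894,"dy": 0,"dz": 0.632,"wx": 0,"wy": 0,"wz": 0,"grip": 87},
    {"dx": -0.894,"dy": 0,"dz": 0.632,"wx": 0,"wy": 0,"wz": 0,"grip": 87},
    {"dx": -0.894,"dy": 0,"dz": 0.632,"wx": 0,"wy": 0,"wz": 0,"grip": 87},
    {"dx": 0,"dy": 0.5,"dz": 0,"wx": 0,"wy": 0,"wz": 0,"grip": 87}
  ]
}}

```text
time_s: 11.8
position: [0.6078, -0.1094, 0.181]
tcp_rot: [[0.219, 0.006, 0.976], [-0.976, -0.001, 0.219], [0.003, -1.0, 0.005]]
force: [-1.0, -1.2, 0.2]
opening: 1.002
```

Emit:
{"fn": "drive_tool", "kwargs": {
  "commands": [
    {"dx": 0,"dy": 1,"dz": 0,"wx": 0,"wy": 0,"wz": 0,"grip": 87},
    {"dx": 0,"dy": 1,"dz": 0,"wx": 0,"wy": 0,"wz": 0,"grip": 87},
    {"dx": 0,"dy": 0,"dz": 0,"wx": 0,"wy": 0,"wz": 0,"grip": 87},
    {"dx": 0,"dy": 0,"dz": 0,"wx": 0,"wy": 0,"wz": 0,"grip": 87}
  ]
}}

```text
time_s: 12.3
position: [0.6064, -0.1126, 0.1001]
tcp_rot: [[0.214, 0.002, 0.977], [-0.977, -0.001, 0.214], [0.001, -1.0, 0.002]]
force: [1.1, 0.7, 0.5]
opening: 0.996
```

Run:
```python
from h import *
for n in("side","top"):
    p,d=imaging.capture(n);np.savez(f"pics/{n}3.npz",p=p,d=d)
    c=(slice(60,230),slice(210,410)) if n=="side" else (slice(120,290),slice(280,480))
    globals()[n]=cv2.resize(p[c],(400,340),interpolation=cv2.INTER_CUBIC)
cv2.imwrite("pics/h3.png",np.hstack([side,top])[...,::-1])
s=bot.read_state();print(s["position"],s["tcp_rot"],s["opening"])
```

```text
[ 0.60682802 -0.11281421  0.10079238] [[ 0.2144788   0.00394528  0.97672068]
 [-0.97672588 -0.00151291  0.21448606]
 [ 0.00232389 -0.99999107  0.00352897]] 0.999696357924758
```

View pics/h3.png

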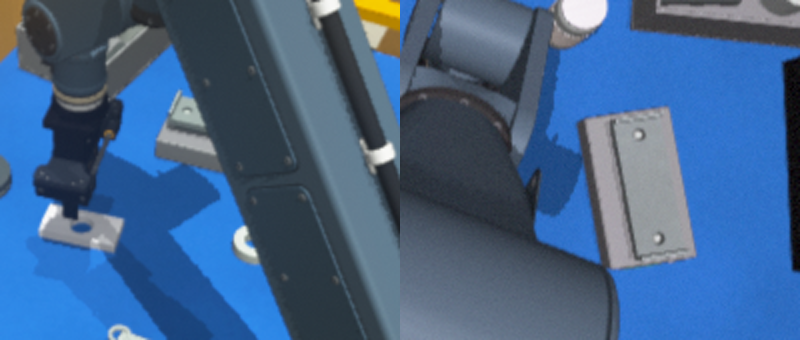

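Picture 5 shows the pan lying on the scale, with both peg tips visible in its holes at top px (400,187) and (409,239.5). The gripper is over the thick plate. I'll check the pan numerically and grasp the plate.

Run:
```python
from h import *
t=np.load("pics/top3.npz");p=t["p"].astype(int)
print(p[210,380:430].tolist())
# pan is greenish-grey (G>=R) , housing R>=G
m=((p[...,1]-p[...,0])>3)&(p[...,2]-p[...,0]<25)&(p[...,1]>110)
m=cv2.morphologyEx(m.astype(np.uint8),cv2.MORPH_OPEN,np.ones((2,2)))
c,h=comp(m,(405,212));print(wrect("top",c,.066),cen(c),[(cen(x).round(1).tolist(),cv2.contourArea(x)) for x in h])
d=t["d"];K,T=cal("top")
for u,v in((403,200),(404,214),(407,228),(398,215),(412,215)):
    q=np.r_[np.linalg.inv(K)@[u,v,1]*d[v,u],1];print((np.linalg.inv(T)@q)[:3].round(4))
```

```text
[[169, 163, 170], [170, 165, 170], [169, 163, 170], [164, 162, 169], [168, 166, 173], [168, 165, 170], [166, 163, 171], [157, 154, 159], [145, 141, 146], [137, 135, 139], [87, 86, 89], [87, 89, 93], [144, 150, 152], [153, 157, 161], [147, 154, 159], [151, 156, 160], [151, 157, 161], [150, 156, 159], [154, 158, 162], [153, 157, 160], [156, 163, 166], [154, 157, 163], [150, 155, 160], [151, 156, 158], [153, 157, 160], [151, 156, 161], [152, 158, 160], [151, 155, 160], [152, 158, 161], [153, 157, 162], [152, 156, 159], [151, 156, 159], [149, 157, 158], [151, 156, 159], [152, 158, 160], [150, 152, 157], [156, 160, 161], [163, 161, 165], [162, 159, 164], [163, 161, 166], [157, 158, 166], [96, 122, 167], [55, 114, 199], [50, 114, 203], [48, 113, 203], [47, 114, 201], [48, 112, 202], [48, 113, 204], [46, 113, 202], [48, 116, 203]]
[ 482.5 -397.3  189.9   63.     8.7] [404.65628963 213.84134671] [([410.4, 239.5], 61.0), ([410.2, 228.2], 7.5), ([409.8, 200.2], 12.0), ([407.4, 185.0], 9.0), ([400.5, 188.6], 53.5)]
[ 0.5191 -0.3926  0.0682]
[ 0.4819 -0.3949  0.0664]
[ 0.4355 -0.0019  1.0264]
[ 0.4791 -0.3788  0.0666]
[ 0.4792 -0.4147  0.0698]
```

Emit:
{"fn": "drive_tool", "kwargs": {
  "commands": [
    {"dx": 0,"dy": 0.9,"dz": 0,"wx": 0,"wy": 0,"wz": 0,"grip": 87},
    {"dx": 0,"dy": 0.6,"dz": 0,"wx": 0,"wy": 0,"wz": 0,"grip": 87},
    {"dx": 0,"dy": 0.34,"dz": 0,"wx": 0,"wy": 0,"wz": 0,"grip": 87},
    {"dx": 0,"dy": 0,"dz": 0,"wx": 0,"wy": 0,"wz": 0,"grip": 87},
    {"dx": 0,"dy": 0,"dz": 0,"wx": 0,"wy": 0,"wz": 0,"grip": 45},
    {"dx": 0,"dy": 0,"dz": 0,"wx": 0,"wy": 0,"wz": 0,"grip": 45},
    {"dx": 0,"dy": 0,"dz": 0,"wx": 0,"wy": 0,"wz": 0,"grip": 45},
    {"dx": 0,"dy": 0,"dz": 0,"wx": 0,"wy": 0,"wz": 0,"grip": 45}
  ]
}}

```text
time_s: 13.4
position: [0.6055, -0.1122, 0.0254]
tcp_rot: [[0.214, 0.001, 0.977], [-0.977, -0.0, 0.214], [0.0, -1.0, 0.0]]
force: [0.3, 0.6, 1.8]
opening: 0.66
```

Emit:
{"fn": "drive_tool", "kwargs": {
  "commands": [
    {"dx": 0,"dy": -0.4,"dz": 0,"wx": 0,"wy": 0,"wz": 0,"grip": 45},
    {"dx": 0,"dy": -0.8,"dz": 0,"wx": 0,"wy": 0,"wz": 0,"grip": 45},
    {"dx": 0,"dy": -0.9,"dz": 0,"wx": 0,"wy": 0,"wz": 0,"grip": 45},
    {"dx": 0,"dy": -0.9,"dz": 0,"wx": 0,"wy": 0,"wz": 0,"grip": 45},
    {"dx": 0,"dy": -0.8,"dz": 0,"wx": 0,"wy": 0,"wz": 0,"grip": 45},
    {"dx": 0.447,"dy": -0.2,"dz": -0.32,"wx": 0,"wy": 0,"wz": 0,"grip": 45},
    {"dx": 0.894,"dy": 0,"dz": -0.639,"wx": 0,"wy": 0,"wz": 0,"grip": 45},
    {"dx": 0.894,"dy": 0,"dz": -0.639,"wx": 0,"wy": 0,"wz": 0,"grip": 45}
  ]
}}

```text
time_s: 14.4
position: [0.5603, -0.2147, 0.1843]
tcp_rot: [[0.215, -0.002, 0.977], [-0.977, 0.0, 0.215], [-0.001, -1.0, -0.002]]
force: [-0.2, -0.2, -2.7]
opening: 0.665
```

Emit:
{"fn": "drive_tool", "kwargs": {
  "commands": [
    {"dx": 0.894,"dy": 0,"dz": -0.639,"wx": 0,"wy": 0,"wz": 0,"grip": 45},
    {"dx": 0.894,"dy": 0,"dz": -0.639,"wx": 0,"wy": 0,"wz": 0,"grip": 45},
    {"dx": 0.894,"dy": 0,"dz": -0.639,"wx": 0,"wy": 0,"wz": 0,"grip": 45},
    {"dx": 0.894,"dy": 0,"dz": -0.639,"wx": 0,"wy": 0,"wz": 0,"grip": 45},
    {"dx": 0.447,"dy": 0,"dz": -0.32,"wx": 0,"wy": 0.039,"wz": 0,"grip": 45},
    {"dx": 0,"dy": 0.6,"dz": 0,"wx": 0,"wy": 0,"wz": 0,"grip": 45},
    {"dx": 0,"dy": 0.6,"dz": 0,"wx": 0,"wy": 0,"wz": 0,"grip": 45},
    {"dx": 0,"dy": 0,"dz": 0,"wx": 0,"wy": 0,"wz": 0,"grip": 45}
  ]
}}

```text
time_s: 15.4
position: [0.4824, -0.3932, 0.1344]
tcp_rot: [[0.153, -0.005, 0.988], [-0.988, 0.005, 0.153], [-0.006, -1.0, -0.004]]
force: [0.4, -0.6, -2.1]
opening: 0.661
```

Emit:
{"fn": "drive_tool", "kwargs": {
  "commands": [
    {"dx": 0,"dy": 0,"dz": 0,"wx": 0,"wy": 0,"wz": 0,"grip": 45},
    {"dx": 0,"dy": 0,"dz": 0,"wx": 0,"wy": 0,"wz": 0,"grip": 45}
  ]
}}

```text
time_s: 15.65
position: [0.4849, -0.3955, 0.1381]
tcp_rot: [[0.154, 0.001, 0.988], [-0.988, -0.002, 0.154], [0.002, -1.0, 0.001]]
force: [0.8, -0.5, -2.3]
opening: 0.661
```

Emit:
{"fn": "drive_tool", "kwargs": {
  "commands": [
    {"dx": 0,"dy": 0.5,"dz": 0,"wx": 0,"wy": 0,"wz": 0,"grip": 45},
    {"dx": 0,"dy": 0.4,"dz": 0,"wx": 0,"wy": 0,"wz": 0,"grip": 45},
    {"dx": 0,"dy": 0.15,"dz": 0,"wx": 0,"wy": 0,"wz": 0,"grip": 45},
    {"dx": 0,"dy": 0,"dz": 0,"wx": 0,"wy": 0,"wz": 0,"grip": 45},
    {"dx": 0,"dy": 0,"dz": 0,"wx": 0,"wy": 0,"wz": 0,"grip": 45}
  ]
}}

```text
time_s: 16.27
position: [0.4846, -0.3955, 0.0955]
tcp_rot: [[0.154, 0.001, 0.988], [-0.988, -0.001, 0.154], [0.001, -1.0, 0.001]]
force: [0.3, 0.4, -2.9]
opening: 0.661
```

Emit:
{"fn": "drive_tool", "kwargs": {
  "commands": [
    {"dx": 0,"dy": 0.04,"dz": 0,"wx": 0,"wy": 0,"wz": 0,"grip": 45},
    {"dx": 0,"dy": 0,"dz": 0,"wx": 0,"wy": 0,"wz": 0,"grip": 45},
    {"dx": 0,"dy": 0,"dz": 0,"wx": 0,"wy": 0,"wz": 0,"grip": 45}
  ]
}}

```text
time_s: 16.65
position: [0.4843, -0.3951, 0.0935]
tcp_rot: [[0.154, 0.0, 0.988], [-0.988, -0.0, 0.154], [0.0, -1.0, 0.0]]
force: [1.1, -0.1, -3.3]
opening: 0.664
```

Emit:
{"fn": "drive_tool", "kwargs": {
  "commands": [
    {"dx": 0,"dy": 0.03,"dz": 0,"wx": 0,"wy": 0,"wz": 0,"grip": 45},
    {"dx": 0,"dy": 0.02,"dz": 0,"wx": 0,"wy": 0,"wz": 0,"grip": 45},
    {"dx": 0,"dy": 0,"dz": 0,"wx": 0,"wy": 0,"wz": 0,"grip": 45},
    {"dx": 0,"dy": 0,"dz": 0,"wx": 0,"wy": 0,"wz": 0,"grip": 45}
  ]
}}

```text
time_s: 17.15
position: [0.4842, -0.3951, 0.0914]
tcp_rot: [[0.154, -0.0, 0.988], [-0.988, 0.0, 0.154], [-0.0, -1.0, -0.0]]
force: [-0.5, -0.1, -0.5]
opening: 0.661
```

Emit:
{"fn": "drive_tool", "kwargs": {
  "commands": [
    {"dx": 0,"dy": 0,"dz": 0,"wx": 0,"wy": 0,"wz": 0,"grip": 87},
    {"dx": 0,"dy": 0,"dz": 0,"wx": 0,"wy": 0,"wz": 0,"grip": 87},
    {"dx": 0,"dy": 0,"dz": 0,"wx": 0,"wy": 0,"wz": 0,"grip": 87},
    {"dx": 0,"dy": -0.3,"dz": 0,"wx": 0,"wy": 0,"wz": 0,"grip": 87},
    {"dx": 0,"dy": -0.7,"dz": 0,"wx": 0,"wy": 0,"wz": 0,"grip": 87},
    {"dx": 0,"dy": -1,"dz": 0,"wx": 0,"wy": 0,"wz": 0,"grip": 87},
    {"dx": 0,"dy": -0.8,"dz": 0,"wx": 0,"wy": 0.013,"wz": 0,"grip": 87},
    {"dx": -0.986,"dy": 0,"dz": 0.086,"wx": 0,"wy": 0,"wz": 0,"grip": 87}
  ]
}}

```text
time_s: 18.15
position: [0.4846, -0.3597, 0.2079]
tcp_rot: [[0.131, 0.008, 0.991], [-0.991, -0.009, 0.131], [0.01, -1.0, 0.007]]
force: [0.3, 0.4, -0.8]
opening: 0.998
```

Emit:
{"fn": "drive_tool", "kwargs": {
  "commands": [
    {"dx": -0.986,"dy": 0,"dz": 0.086,"wx": 0,"wy": 0,"wz": 0,"grip": 87},
    {"dx": -0.986,"dy": 0,"dz": 0.086,"wx": 0,"wy": 0,"wz": 0,"grip": 87},
    {"dx": -0.986,"dy": 0,"dz": 0.086,"wx": 0,"wy": 0,"wz": 0,"grip": 87},
    {"dx": -0.986,"dy": 0,"dz": 0.086,"wx": 0,"wy": 0,"wz": 0,"grip": 87},
    {"dx": -0.986,"dy": 0,"dz": 0.086,"wx": 0,"wy": 0,"wz": 0,"grip": 87},
    {"dx": -0.986,"dy": 0,"dz": 0.086,"wx": 0,"wy": 0,"wz": 0,"grip": 87},
    {"dx": -0.986,"dy": 0,"dz": 0.086,"wx": 0,"wy": 0,"wz": 0,"grip": 87},
    {"dx": -0.986,"dy": 0,"dz": 0.086,"wx": 0,"wy": 0,"wz": 0,"grip": 87}
  ]
}}

```text
time_s: 19.15
position: [0.4675, -0.038, 0.2044]
tcp_rot: [[0.134, 0.002, 0.991], [-0.991, -0.0, 0.134], [0.001, -1.0, 0.002]]
force: [1.3, -1.3, -0.5]
opening: 1.0
```

Emit:
{"fn": "drive_tool", "kwargs": {
  "commands": [
    {"dx": -0.986,"dy": 0,"dz": 0.086,"wx": 0,"wy": 0,"wz": 0,"grip": 87},
    {"dx": -0.986,"dy": 0,"dz": 0.086,"wx": 0,"wy": 0,"wz": 0,"grip": 87},
    {"dx": -0.986,"dy": 0,"dz": 0.086,"wx": 0,"wy": 0,"wz": 0,"grip": 87},
    {"dx": -0.986,"dy": 0,"dz": 0.086,"wx": 0,"wy": 0,"wz": 0,"grip": 87},
    {"dx": -0.986,"dy": 0,"dz": 0.086,"wx": 0,"wy": 0,"wz": 0,"grip": 87},
    {"dx": -0.986,"dy": 0,"dz": 0.086,"wx": 0,"wy": 0,"wz": 0,"grip": 87},
    {"dx": -0.986,"dy": 0,"dz": 0.086,"wx": 0,"wy": 0,"wz": 0,"grip": 87},
    {"dx": -0.986,"dy": 0,"dz": 0.086,"wx": 0,"wy": 0,"wz": 0,"grip": 87}
  ]
}}

```text
time_s: 20.15
position: [0.4524, 0.2786, 0.2044]
tcp_rot: [[0.134, 0.002, 0.991], [-0.991, 0.0, 0.134], [-0.0, -1.0, 0.002]]
force: [0.8, 0.0, -0.0]
opening: 1.0
```

Emit:
{"fn": "drive_tool", "kwargs": {
  "commands": [
    {"dx": -0.986,"dy": 0,"dz": 0.086,"wx": 0,"wy": 0,"wz": 0,"grip": 87},
    {"dx": -0.986,"dy": 0,"dz": 0.086,"wx": 0,"wy": 0,"wz": 0,"grip": 87},
    {"dx": -0.986,"dy": 0,"dz": 0.086,"wx": 0,"wy": 0,"wz": 0,"grip": 87},
    {"dx": 0,"dy": 0.8,"dz": 0,"wx": 0,"wy": 0,"wz": 0,"grip": 87},
    {"dx": 0,"dy": 1,"dz": 0,"wx": 0,"wy": 0,"wz": 0,"grip": 87},
    {"dx": 0,"dy": 0.8,"dz": 0,"wx": 0,"wy": 0,"wz": 0,"grip": 87},
    {"dx": 0,"dy": 0,"dz": 0,"wx": 0,"wy": 0,"wz": 0,"grip": 87},
    {"dx": 0,"dy": 0,"dz": 0,"wx": 0,"wy": 0,"wz": 0,"grip": 87}
  ]
}}

```text
time_s: 21.15
position: [0.4476, 0.3964, 0.1008]
tcp_rot: [[0.134, 0.002, 0.991], [-0.991, 0.001, 0.134], [-0.001, -1.0, 0.002]]
force: [-0.1, 0.1, 0.0]
opening: 0.999
```

Run:
```python
from h import *
I={}
for n in("side","top"):
    p,d=imaging.capture(n);np.savez(f"pics/{n}4.npz",p=p,d=d);I[n]=p
    c=(slice(60,230),slice(210,410)) if n=="side" else (slice(120,290),slice(280,480))
    globals()[n]=cv2.resize(p[c],(400,340),interpolation=cv2.INTER_CUBIC)
cv2.imwrite("pics/h4.png",np.hstack([side,top])[...,::-1])
C={}
for n,s in(("top",(396,201)),("side",(315,112))):
  try:
    S,V=masks(I[n]);m=(S<60)&(V>205);c,h=comp(m,s);C[n]=cen(c);print(n,wrect(n,c,.082),C[n],[cen(x) for x in h])
  except Exception as e:print(n,e)
if len(C)==2:print(tri(C["top"],C["side"]))
s=bot.read_state();print(s["position"],s["tcp_rot"])
```

```text
top [ 483.8 -396.1  120.7   57.6    8.8] [406.84229958 213.20464135] [array([406.65576748, 213.11898274])]
side [ 751.4 -584.7   65.6   62.8  -32.8] [276.87951807  64.75635877] []
(array([ 0.52332314, -0.24482642,  0.35336274]), np.float64(0.1294251977921314))
[0.44784591 0.39648888 0.10131974] [[ 0.13403984  0.00322689  0.99097069]
 [-0.99097482  0.00194233  0.13403407]
 [-0.00149227 -0.99999291  0.00345812]]
```

View pics/h4.png

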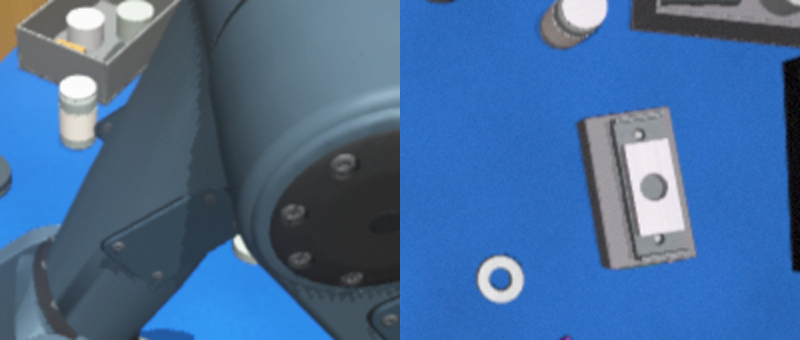

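Picture 6 shows the thick plate flat and centred on the pan: the top camera gives (0.4838,-0.3961) at 8.8°, and I released it at TCP (0.4842,-0.3951). Now I'll grasp the thin plate.

Emit:
{"fn": "drive_tool", "kwargs": {
  "commands": [
    {"dx": 0,"dy": 0.9,"dz": 0,"wx": 0,"wy": 0,"wz": 0,"grip": 87},
    {"dx": 0,"dy": 0.6,"dz": 0,"wx": 0,"wy": 0,"wz": 0,"grip": 87},
    {"dx": 0,"dy": 0.36,"dz": 0,"wx": 0,"wy": 0,"wz": 0,"grip": 87},
    {"dx": 0,"dy": 0,"dz": 0,"wx": 0,"wy": 0,"wz": 0,"grip": 87},
    {"dx": 0,"dy": 0,"dz": 0,"wx": 0,"wy": 0,"wz": 0,"grip": 45},
    {"dx": 0,"dy": 0,"dz": 0,"wx": 0,"wy": 0,"wz": 0,"grip": 45},
    {"dx": 0,"dy": 0,"dz": 0,"wx": 0,"wy": 0,"wz": 0,"grip": 45},
    {"dx": 0,"dy": 0,"dz": 0,"wx": 0,"wy": 0,"wz": 0,"grip": 45}
  ]
}}

```text
time_s: 22.25
position: [0.4468, 0.3959, 0.0254]
tcp_rot: [[0.134, 0.001, 0.991], [-0.991, 0.0, 0.134], [-0.0, -1.0, 0.001]]
force: [-0.8, 0.0, 2.1]
opening: 0.66
```

Emit:
{"fn": "drive_tool", "kwargs": {
  "commands": [
    {"dx": 0,"dy": -0.4,"dz": 0,"wx": 0,"wy": 0,"wz": 0,"grip": 45},
    {"dx": 0,"dy": -0.8,"dz": 0,"wx": 0,"wy": 0,"wz": 0,"grip": 45},
    {"dx": 0,"dy": -0.9,"dz": 0,"wx": 0,"wy": 0,"wz": 0,"grip": 45},
    {"dx": 0,"dy": -0.9,"dz": 0,"wx": 0,"wy": 0,"wz": 0,"grip": 45},
    {"dx": 0,"dy": -0.8,"dz": 0,"wx": 0,"wy": 0,"wz": 0,"grip": 45},
    {"dx": 0,"dy": -0.4,"dz": 0,"wx": 0,"wy": 0,"wz": 0,"grip": 45},
    {"dx": 0.493,"dy": 0,"dz": -0.0435,"wx": 0,"wy": 0,"wz": 0,"grip": 45},
    {"dx": 0.986,"dy": 0,"dz": -0.087,"wx": 0,"wy": 0,"wz": 0,"grip": 45}
  ]
}}

```text
time_s: 23.25
position: [0.4485, 0.3353, 0.1918]
tcp_rot: [[0.136, -0.002, 0.991], [-0.991, -0.001, 0.136], [0.001, -1.0, -0.002]]
force: [0.3, -0.4, -0.9]
opening: 0.656
```

Emit:
{"fn": "drive_tool", "kwargs": {
  "commands": [
    {"dx": 0.986,"dy": 0,"dz": -0.087,"wx": 0,"wy": 0,"wz": 0,"grip": 45},
    {"dx": 0.986,"dy": 0,"dz": -0.087,"wx": 0,"wy": 0,"wz": 0,"grip": 45},
    {"dx": 0.986,"dy": 0,"dz": -0.087,"wx": 0,"wy": 0,"wz": 0,"grip": 45},
    {"dx": 0.986,"dy": 0,"dz": -0.087,"wx": 0,"wy": 0,"wz": 0,"grip": 45},
    {"dx": 0.986,"dy": 0,"dz": -0.087,"wx": 0,"wy": 0,"wz": 0,"grip": 45},
    {"dx": 0.986,"dy": 0,"dz": -0.087,"wx": 0,"wy": 0,"wz": 0,"grip": 45},
    {"dx": 0.986,"dy": 0,"dz": -0.087,"wx": 0,"wy": 0,"wz": 0,"grip": 45},
    {"dx": 0.986,"dy": 0,"dz": -0.087,"wx": 0,"wy": 0,"wz": 0,"grip": 45}
  ]
}}

```text
time_s: 24.25
position: [0.462, 0.0182, 0.1915]
tcp_rot: [[0.133, -0.004, 0.991], [-0.991, 0.0, 0.133], [-0.001, -1.0, -0.004]]
force: [0.4, 0.0, -1.1]
opening: 0.66
```

Emit:
{"fn": "drive_tool", "kwargs": {
  "commands": [
    {"dx": 0.986,"dy": 0,"dz": -0.087,"wx": 0,"wy": 0,"wz": 0,"grip": 45},
    {"dx": 0.986,"dy": 0,"dz": -0.087,"wx": 0,"wy": 0,"wz": 0,"grip": 45},
    {"dx": 0.986,"dy": 0,"dz": -0.087,"wx": 0,"wy": 0,"wz": 0,"grip": 45},
    {"dx": 0.986,"dy": 0,"dz": -0.087,"wx": 0,"wy": 0,"wz": 0,"grip": 45},
    {"dx": 0.986,"dy": 0,"dz": -0.087,"wx": 0,"wy": 0,"wz": 0,"grip": 45},
    {"dx": 0.986,"dy": 0,"dz": -0.087,"wx": 0,"wy": 0,"wz": 0,"grip": 45},
    {"dx": 0.986,"dy": 0,"dz": -0.087,"wx": 0,"wy": 0,"wz": 0,"grip": 45},
    {"dx": 0.986,"dy": 0,"dz": -0.087,"wx": 0,"wy": 0,"wz": 0,"grip": 45}
  ]
}}

```text
time_s: 25.25
position: [0.4765, -0.2972, 0.191]
tcp_rot: [[0.133, -0.004, 0.991], [-0.991, 0.003, 0.133], [-0.004, -1.0, -0.003]]
force: [0.3, -0.1, -1.8]
opening: 0.658
```

Emit:
{"fn": "drive_tool", "kwargs": {
  "commands": [
    {"dx": 0.986,"dy": 0,"dz": -0.087,"wx": 0,"wy": 0,"wz": 0,"grip": 45},
    {"dx": 0.986,"dy": 0,"dz": -0.087,"wx": 0,"wy": 0,"wz": 0,"grip": 45},
    {"dx": 0.493,"dy": 0,"dz": -0.0435,"wx": 0,"wy": -0.013,"wz": 0,"grip": 45},
    {"dx": 0,"dy": 0.5,"dz": 0,"wx": 0,"wy": 0,"wz": 0,"grip": 45},
    {"dx": 0,"dy": 0.4,"dz": 0,"wx": 0,"wy": 0,"wz": 0,"grip": 45},
    {"dx": 0,"dy": 0,"dz": 0,"wx": 0,"wy": 0,"wz": 0,"grip": 45},
    {"dx": 0,"dy": 0,"dz": 0,"wx": 0,"wy": 0,"wz": 0,"grip": 45},
    {"dx": 0,"dy": 0,"dz": 0,"wx": 0,"wy": 0,"wz": 0,"grip": 45}
  ]
}}

```text
time_s: 26.25
position: [0.4839, -0.3953, 0.1577]
tcp_rot: [[0.155, 0.001, 0.988], [-0.988, -0.001, 0.155], [0.001, -1.0, 0.001]]
force: [0.3, 0.9, -1.2]
opening: 0.659
```

Emit:
{"fn": "drive_tool", "kwargs": {
  "commands": [
    {"dx": 0,"dy": 0.5,"dz": -0.01,"wx": 0,"wy": 0,"wz": 0,"grip": 45},
    {"dx": 0,"dy": 0.4,"dz": 0,"wx": 0,"wy": 0,"wz": 0,"grip": 45},
    {"dx": 0,"dy": 0.2,"dz": 0,"wx": 0,"wy": 0,"wz": 0,"grip": 45},
    {"dx": 0,"dy": 0,"dz": 0,"wx": 0,"wy": 0,"wz": 0,"grip": 45},
    {"dx": 0,"dy": 0,"dz": 0,"wx": 0,"wy": 0,"wz": 0,"grip": 45},
    {"dx": 0,"dy": 0,"dz": 0,"wx": 0,"wy": 0,"wz": 0,"grip": 45}
  ]
}}

```text
time_s: 27.0
position: [0.4834, -0.3956, 0.1136]
tcp_rot: [[0.154, 0.001, 0.988], [-0.988, -0.001, 0.154], [0.001, -1.0, 0.001]]
force: [-0.6, -0.1, -1.4]
opening: 0.66
```

Emit:
{"fn": "drive_tool", "kwargs": {
  "commands": [
    {"dx": -0.01,"dy": 0.06,"dz": 0,"wx": 0,"wy": 0,"wz": 0,"grip": 45},
    {"dx": 0,"dy": 0.05,"dz": 0,"wx": 0,"wy": 0,"wz": 0,"grip": 45},
    {"dx": 0,"dy": 0,"dz": 0,"wx": 0,"wy": 0,"wz": 0,"grip": 45},
    {"dx": 0,"dy": 0,"dz": 0,"wx": 0,"wy": 0,"wz": 0,"grip": 45}
  ]
}}

```text
time_s: 27.5
position: [0.483, -0.3949, 0.1085]
tcp_rot: [[0.154, -0.0, 0.988], [-0.988, 0.0, 0.154], [-0.0, -1.0, -0.0]]
force: [0.8, -0.8, -1.7]
opening: 0.66
```

Emit:
{"fn": "drive_tool", "kwargs": {
  "commands": [
    {"dx": 0,"dy": 0.025,"dz": 0,"wx": 0,"wy": 0,"wz": 0,"grip": 45},
    {"dx": 0,"dy": 0,"dz": 0,"wx": 0,"wy": 0,"wz": 0,"grip": 45},
    {"dx": 0,"dy": 0,"dz": 0,"wx": 0,"wy": 0,"wz": 0,"grip": 45}
  ]
}}

```text
time_s: 27.88
position: [0.483, -0.3949, 0.1075]
tcp_rot: [[0.154, -0.0, 0.988], [-0.988, 0.0, 0.154], [-0.0, -1.0, -0.0]]
force: [-0.5, -0.4, -1.4]
opening: 0.661
```

Emit:
{"fn": "drive_tool", "kwargs": {
  "commands": [
    {"dx": 0,"dy": 0.015,"dz": 0,"wx": 0,"wy": 0,"wz": 0,"grip": 45},
    {"dx": 0,"dy": 0,"dz": 0,"wx": 0,"wy": 0,"wz": 0,"grip": 45},
    {"dx": 0,"dy": 0,"dz": 0,"wx": 0,"wy": 0,"wz": 0,"grip": 45}
  ]
}}

```text
time_s: 28.25
position: [0.483, -0.3949, 0.1074]
tcp_rot: [[0.154, 0.0, 0.988], [-0.988, -0.0, 0.154], [0.0, -1.0, 0.0]]
force: [-0.7, 0.6, 3.4]
opening: 0.657
```

Contact at the expected height. I'll release, rise, and move away for a look.

Emit:
{"fn": "drive_tool", "kwargs": {
  "commands": [
    {"dx": 0,"dy": 0,"dz": 0,"wx": 0,"wy": 0,"wz": 0,"grip": 87},
    {"dx": 0,"dy": 0,"dz": 0,"wx": 0,"wy": 0,"wz": 0,"grip": 87},
    {"dx": 0,"dy": 0,"dz": 0,"wx": 0,"wy": 0,"wz": 0,"grip": 87},
    {"dx": 0,"dy": -0.3,"dz": 0,"wx": 0,"wy": 0,"wz": 0,"grip": 87},
    {"dx": 0,"dy": -0.7,"dz": 0,"wx": 0,"wy": 0,"wz": 0,"grip": 87},
    {"dx": 0,"dy": -1,"dz": 0,"wx": 0,"wy": 0,"wz": 0,"grip": 87},
    {"dx": 0,"dy": -0.8,"dz": 0,"wx": 0,"wy": 0,"wz": 0,"grip": 87},
    {"dx": -1,"dy": 0,"dz": 0,"wx": 0,"wy": 0,"wz": 0,"grip": 87}
  ]
}}

```text
time_s: 29.25
position: [0.4791, -0.3594, 0.2233]
tcp_rot: [[0.152, 0.008, 0.988], [-0.988, -0.009, 0.152], [0.01, -1.0, 0.006]]
force: [0.3, 0.1, -0.8]
opening: 0.999
```

Emit:
{"fn": "drive_tool", "kwargs": {
  "commands": [
    {"dx": -1,"dy": 0,"dz": 0,"wx": 0,"wy": 0,"wz": 0,"grip": 87},
    {"dx": -1,"dy": 0,"dz": 0,"wx": 0,"wy": 0,"wz": 0,"grip": 87},
    {"dx": -1,"dy": 0,"dz": 0,"wx": 0,"wy": 0,"wz": 0,"grip": 87},
    {"dx": -1,"dy": 0,"dz": 0,"wx": 0,"wy": 0,"wz": 0,"grip": 87},
    {"dx": -1,"dy": 0,"dz": 0,"wx": 0,"wy": 0,"wz": 0,"grip": 87},
    {"dx": -1,"dy": 0,"dz": 0,"wx": 0,"wy": 0,"wz": 0,"grip": 87},
    {"dx": -1,"dy": 0,"dz": 0,"wx": 0,"wy": 0,"wz": 0,"grip": 87},
    {"dx": -1,"dy": 0,"dz": 0,"wx": 0,"wy": 0,"wz": 0,"grip": 87}
  ]
}}

```text
time_s: 30.25
position: [0.4275, -0.0381, 0.2198]
tcp_rot: [[0.154, 0.002, 0.988], [-0.988, -0.001, 0.154], [0.001, -1.0, 0.002]]
force: [0.5, -0.4, 0.4]
opening: 0.997
```

Emit:
{"fn": "drive_tool", "kwargs": {
  "commands": [
    {"dx": 0,"dy": 0,"dz": 0,"wx": 0,"wy": 0,"wz": 0,"grip": 87},
    {"dx": 0,"dy": 0,"dz": 0,"wx": 0,"wy": 0,"wz": 0,"grip": 87}
  ]
}}

```text
time_s: 30.5
position: [0.4283, -0.0397, 0.2196]
tcp_rot: [[0.155, 0.002, 0.988], [-0.988, -0.001, 0.155], [0.001, -1.0, 0.002]]
force: [0.5, -1.2, 0.1]
opening: 0.999
```

Run:
```python
from h import *
I={};D={}
for n in("side","top"):
    p,d=imaging.capture(n);np.savez(f"pics/{n}5.npz",p=p,d=d);I[n]=p;D[n]=d
    c=(slice(75,160),slice(270,370)) if n=="side" else (slice(170,255),slice(350,450))
    globals()[n]=cv2.resize(p[c],(400,340),interpolation=cv2.INTER_CUBIC)
cv2.imwrite("pics/h5.png",np.hstack([side,top])[...,::-1])
C={}
for n,s in(("top",(406,213)),("side",(325,108))):
  try:
    S,V=masks(I[n]);m=(S<60)&(V>205);c,h=comp(m,s);C[n]=cen(c);print(n,wrect(n,c,.092),C[n],[cen(x) for x in h],[plane(n,cen(x),.092) for x in h])
  except Exception as e:print(n,e)
if len(C)==2:print(tri(C["top"],C["side"]))
s=bot.read_state();print(s["position"],s["force"])
```

```text
top [ 482.9 -395.8  120.7   57.6    8.8] [408.35992452 213.30039458] [array([412.73943662, 222.73239437]), array([408.96575342, 203.60958904])] [array([[ 0.45822876, -0.4064188 ]]), array([[ 0.50773704, -0.39814319]])]
side [ 461.2 -399.7   78.8   60.4    8.6] [334.57938487 114.74314214] [array([334.0047619, 113.8952381])] [array([[ 0.4562974 , -0.40542442]])]
(array([ 0.46885478, -0.40390105,  0.08550718]), np.float64(0.029868893521596974))
[ 0.42825524 -0.04023609  0.21933565] [-0.19441859 -0.31081344 -0.69837684]
```

View pics/h5.png

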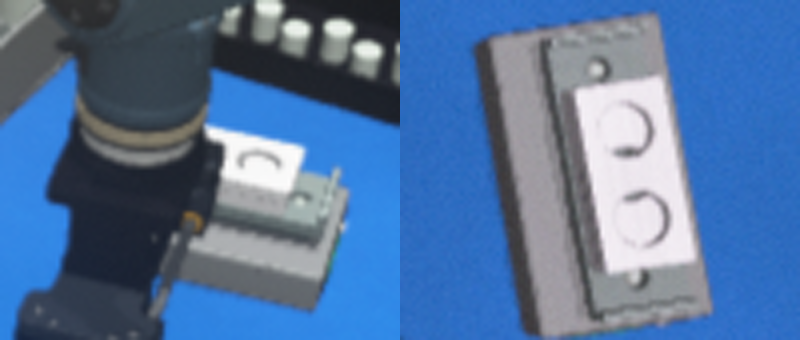

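Picture 7 shows a square pile on the seated pan. By the top camera the thin plate is at (482.9, -395.8) mm and 8.8°, and the thick plate was at (483.8, -396.1) mm and 8.8°. The 1 mm difference is inside the tolerance, so I'm handing in.

```bash
python3 -c "
from rig import workorder
print(workorder.hand_in())"
```

```text
the job is handed in; nothing more can be done
None
```

I put the pan on the scale's pegs, then laid the thick plate and the thin plate on it. I let go of everything, moved the arm clear and handed the job in at about 31 s; the hand-in reports no verdict.

Last checks:
- **Pan:** both pegs showed in its holes, and its top read about 66 mm by depth (66 mm expected). Its angle was 8.7° against 8.8–9.1° for the scale. Its centre was within about 3 mm of the measured seat, which is also how far the camera and arm readings disagree.
- **Thick plate:** it lay flat and centred on the pan, at (483.8, -396.1) mm and 8.8°.
- **Thin plate:** it lay at (482.9, -395.8) mm and 8.8°, about 1 mm off the thick plate and with no measurable twist. It made contact at the expected height.

**Checks that failed or disagreed:**
- In the last picture the side camera's view of the pile was partly blocked by the gripper, so its two-view height check of the pile failed. The final check rests on the top view and the contact height.
- I didn't measure the bystanders again. The arm passed above them, and those in the later pictures (oil can, bearing) looked undisturbed.

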